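# Load the tea display and hold up its price sign

### The job

Slide the tray of six tea tins by its handle all the way into the counter display, with every tin still standing in its pocket. Then take the grip of the price-sign stand, squeeze its red release button in, pull the sign up past the first stop to the second stop, where it will go no higher, and finish while still holding it up there with the button squeezed in: I will tighten the clamp ring while you hold. Leave the jar, the caddy and the scissors where they are.

Things in the scene. Friction and masses are not known exactly. Their poses are not given: they have to be found in the camera images.
- case: Low counter display fixed to the counter: 111 mm deep (x), 184 wide (y), 86 high, dark wood side walls, clear top shelf, clear pane at the far end. Origin: centre of its footprint, on the counter. Its open mouth faces its own -x (roughly to the robot); the tray slides in along its +x, on the counter itself, no step. The pane stops the tray when its centre is within 2 mm of this origin in x.
- case_mouth (a point): Centre of the display's mouth, 28 mm above the counter, 55 mm in front (-x) of its origin; same axes. Bay between the walls 160 mm wide; on each wall a metal runner lip (10 mm wide, underside 18 mm up) passes over the tray's flange; flared metal lead-ins, 23 mm high, reach 25 mm out in front of the mouth and widen it to about 180 mm. With the tray home its near wall is 5 mm inside.
- tray_grip (a point): Centre of the dark wood handle at the near end of the loaded tray; axes as the tray's: x from handle to tray (the way it slides in), z up. Handle block 18 mm wide (y), 36 long (x), from 10 to 46 mm above the counter (this point: 28 mm), free on both sides. Fully home, this point lies 80 mm in front (-x) of the display's origin.
- tray_mid (a point): Centre of the tray, 7 mm above the counter, 80 mm ahead (+x) of the handle point; axes as the tray's. Light wood, 100 mm long (x), 140 wide plus a 6 mm metal flange on each side (152 in all), 14 high, six pockets. Lies loose on the counter, 0.55 to 0.8 kg with its tins.
- tin0: Small tea tin, 36 mm across, 52 mm high, standing loose in a pocket of the tray; origin at the centre of its underside, z along the tin; stands 4 mm above the counter, near row from the handle.
- tin1: Small tea tin, 36 mm across, 52 mm high, standing loose in a pocket of the tray; origin at the centre of its underside, z along the tin; stands 4 mm above the counter, near row from the handle.
- tin2: Small tea tin, 36 mm across, 52 mm high, standing loose in a pocket of the tray; origin at the centre of its underside, z along the tin; stands 4 mm above the counter, near row from the handle.
- tin3: Small tea tin, 36 mm across, 52 mm high, standing loose in a pocket of the tray; origin at the centre of its underside, z along the tin; stands 4 mm above the counter, far row from the handle.
- tin4: Small tea tin, 36 mm across, 52 mm high, standing loose in a pocket of the tray; origin at the centre of its underside, z along the tin; stands 4 mm above the counter, far row from the handle.
- tin5: Small tea tin, 36 mm across, 52 mm high, standing loose in a pocket of the tray; origin at the centre of its underside, z along the tin; stands 4 mm above the counter, far row from the handle.
- stand: Price-sign stand screwed to the counter: round dark base of 96 mm, upright square aluminium tube 28 mm wide and 160 mm high with three pin holes in its -x face, black clamp ring of 43 mm on top of the tube (its top 162 mm up). Origin: centre of the base, on the counter. Its own -x side (pin holes, red button) faces roughly to the robot.
- sign_grip (a point): Centre of the black grip on top of the telescoping stem, axes as the stand's; 195 mm above the counter when the stem is down. Grip block 32 mm (x) by 30 (y) by 48 high. With the red button on its -x face it measures 40 mm along x, 34 mm with the button in: jaws closing along the stand's x squeeze both.
- sign_button (a point): Middle of the red button's outer face, 24 mm on the -x side of the grip's centre and at its height; axes as the stand's. The button, 20 mm wide (y) and 36 high, stands 8 mm proud of the grip, 2 mm when squeezed in (along +x). It rises with the grip.
- sign_panel (a point): Centre of the cream sign with brown edge, 150 mm wide (y), 100 high, 5 thick, 79 mm below and 31 mm in front (+x) of the grip's centre, rising with it. Its bracket runs out under the grip, its top 26 mm below the grip's centre.
- stem (a joint): How far the stem is pulled up, m: 0 down and locked, first stop at 0.055, second stop at 0.110, also the end of its travel (0.111). A spring pin tied to the button locks it at 0 and at each stop (2 mm of play). Moving part 0.4 to 0.6 kg with the sign, a few N of friction: let go between the stops it may sink to the one below.
- button (a joint): How far the red button is squeezed in, m: 0 out, 0.006 fully in; about 2.5 N to start, 6 N for full travel. Beyond 0.0045 the pin is clear of its hole and the stem free. Let go between stops, the pin rides on the tube wall and the button comes only part of the way out until the pin clicks into a stop.
- jar: Amber glass jar with brass lid, 72 mm across, 105 mm high, loose; origin at the centre of its underside. Leave alone.
- caddy: Dark green square tea caddy, 75 mm wide, 97 mm high, loose; origin at the centre of its underside. Leave alone.
- scissors: Scissors with red handles lying flat, about 165 mm long (x towards the tips), 72 mm wide, 11 mm high; origin at their pivot. Leave alone.
Not all that is in view belongs to the job. What is shaped like the tin1 but blue is not meant. Leave any green look-alike of the tin0 alone.

How it is judged:
By the outcome, as a careful person would: the job done as asked, in the order asked, and still so for the second after the job is handed in, while the arm keeps its last pose, push and grip.
It also fails if it takes over 64 s, if anything falls off the work surface, if the arm or the gripper's body presses on something with over 40 N, if the wrist force passes 120 N, or if a joint passes its speed limit or range.

### The arm

A 6-joint arm with a two-finger parallel gripper is mounted at the origin on the work surface. World frame = base frame: x ahead of the robot, y to its left, z up, the work surface at z = 0. Lengths are in mm, angles in rad, forces in N, time in s.
With the tool pointing down it reaches from about 325 to 850 mm from the base axis. Payload 4.4 kg.
Tool frame: the origin (TCP) lies midway between the tips of the shut fingers; the grasp point (between the pads) lies 19 mm behind it (manip.pinch_z is the distance from the TCP to the grasp point, in mm); z points along the fingers, y is the direction in which the jaws open and shut (so a half turn about z gives the same grasp; the last joint's range is limited). The gripper opens to 94 mm and grips with 3 to 60 N. Pads are 16 mm wide; open, the fingers measure 119 mm over their backs; the gripper's body (75 mm by 177 mm) begins 78 mm behind the grasp point.
Start: joints at [-1.395, 0.207, 1.542, -0, 1.393, -0.15], TCP at [184.026, -544.758, 205.447] pointing down, gripper open.
Joint ranges: [-2.73, 2.73], [-0.86, 2.22], [0.23, 2.46], [-1.11, 4.25], [0.08, 2.63], [-2.82, 2.82]. Speed limits (rad/s): [2.79, 2.79, 3.14, 3.14, 3.14, 3.14].

### API

Orientations are given as a rotation vector (axis times angle).
In Python, from station import readout, read_camera, get_calibration, manip gives the robot as it stands.
- The arm moves only by the tool jog_arm, never from a script. Its argument "increments" is a list of rows, each a list of 7 numbers: the finger opening in cm, from 0 to 9.4, then the shift along the tool's x, y, z in cm, then the turn, a rotation vector about the tool's x, y, z in rad. A call has 1 to 5 rows; each row shifts and turns the commanded pose from where the row before left it, along the tool's axes as they then stand; what a row does not reach is not made up. A row lasts 1/10 s, in which the tool goes at most 50 mm and 8.59 degrees, less where a joint would pass 70% of its speed; a pose out of reach is approached as far as the arm can. A call is refused whole if a number of a shift passes 5 or a number of a turn 0.15, either way. A call with a gripper value outside its range is refused whole. The fingers move at their own pace and stop on an object; "grip_force" is the grip in N (left out, the last holds). Time passes only in rows, so rows that do not move let the fingers close. It gives the time, the measured TCP pose, the force and the opening at its end, in the units of the state.
- readout.observe(): the state, without advancing time (a new reading comes with each control period).
- read_camera(name): name is "side" or "top"; returns the picture (384x512x3 uint8, red, green, blue); there is no depth.
- get_calibration(name): a dict with "K" (3x3 intrinsics, pixels), "T" (4x4, takes a point from camera to world coordinates). Camera axes: x right, y up, looking along -z (the intrinsics and any distortion apply to the point x, -y, -z); pixel columns grow to the right and rows downward; lengths in mm; the calibration is good to about 2 mm. A picture is of the moment at which its call begins. get_calibration takes no time and is no camera call.
- manip.finish_job(): hands the job in, once; it reports no verdict.
The state is a dict: "t": time; "joints": joint angles; "qd": joint speeds; "effort": joint torques, N m; "eef_pos": TCP position; "eef_rot": TCP orientation; "wrist_force": force on the tool from outside, world axes, zero at the start; "wrist_torque": the same for the moment, N m; "finger_gap": opening from 0.0 (shut) to 1.0 (fully open).
Only numpy, scipy, OpenCV 4.12 (cv2) and the standard library are available. Lean on these libraries where they do the work, as an engineer would, in place of code of your own. Each camera call takes 0.05 s, during which the arm holds its last target.

## Working session

There is one attempt and no reset: what is moved stays moved. The work goes in short steps, Python scripts to look and compute and a tool call to move; the robot and the scene stay as the last step left them, time stands still between calls to the robot, and variables do not carry over. Pictures are saved under pics/ and viewed, and the job is handed in when it is done.

Besides the shell and the picture viewer there is one more tool, called after "Call:" by a JSON object that holds its "api" and its "payload". jog_arm: Moves the arm, as the interface text tells. Its arguments: {"type":"object","properties":{"increments":{"type":"array"},"grip_force":{"type":"number"}},"required":["increments"]}

```bash
ls; mkdir -p pics
python3 - <<'E'
from station import readout, read_camera, get_calibration, manip
import cv2
print(readout.observe())
for n in ("side","top"):
    im=read_camera(n); cv2.imwrite(f"pics/{n}0.png",im[:,:,::-1]); c=get_calibration(n); print(n,c)
print([a for a in dir(manip) if a[0]!='_'])
E
```

```text
pics
{'t': 0.0, 'joints': array([-1.39547521e+00,  2.07418195e-01,  1.54291472e+00,  2.69492805e-06,
        1.39346473e+00, -1.50503152e-01]), 'qd': array([0.00108207, 0.00102655, 0.00092057, 0.00058674, 0.0002796 ,
       0.00310443]), 'effort': array([ 1.97498211e-04, -3.70884275e+01, -2.81412792e+01,  6.97881659e-02,
        3.62561946e-02, -1.89528623e-04]), 'eef_pos': array([ 183.90232403, -543.97397667,  204.31042373]), 'eef_rot': array([-3.09781974e+00, -5.09184304e-01,  3.87855906e-05]), 'wrist_force': array([-0.47810668, -0.5642942 ,  0.03849943]), 'wrist_torque': array([-0.0358528 , -0.0193588 , -0.06913021]), 'finger_gap': 0.9989719937162052}
side {'K': array([[383.65728136,   0.        , 251.26898839],
       [  0.        , 383.65728136, 188.95911989],
       [  0.        ,   0.        ,   1.        ]]), 'T': array([[ 9.82073657e-01,  9.81207736e-02, -1.60946097e-01,
         4.19241203e+02],
       [-1.87190266e-01,  6.08049813e-01, -7.71514892e-01,
        -7.17416987e+02],
       [ 2.21616063e-02,  7.87811994e-01,  6.15516958e-01,
         7.70817484e+02],
       [ 0.00000000e+00,  0.00000000e+00,  0.00000000e+00,
         1.00000000e+00]])}
top {'K': array([[420.57587275,   0.        , 255.42571219],
       [  0.        , 420.57587275, 201.26351894],
       [  0.        ,   0.        ,   1.        ]]), 'T': array([[-2.68781728e-02,  9.94357802e-01, -1.02616403e-01,
         4.60682485e+02],
       [-9.99561210e-01, -2.54558234e-02,  1.51455544e-02,
         8.97757921e+01],
       [ 1.24479151e-02,  1.02978461e-01,  9.94605694e-01,
         1.44950765e+03],
       [ 0.00000000e+00,  0.00000000e+00,  0.00000000e+00,
         1.00000000e+00]])}
['IKError', 'finish_job', 'pinch_z']
```

View pics/side0.png

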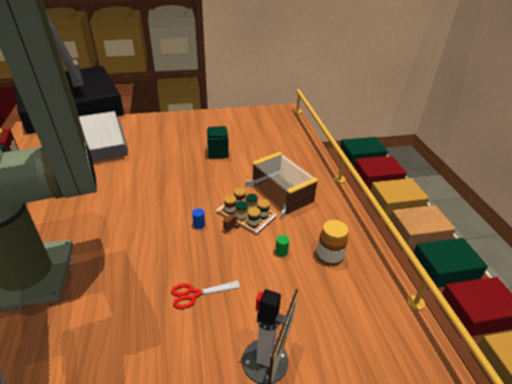

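View pics/top0.png

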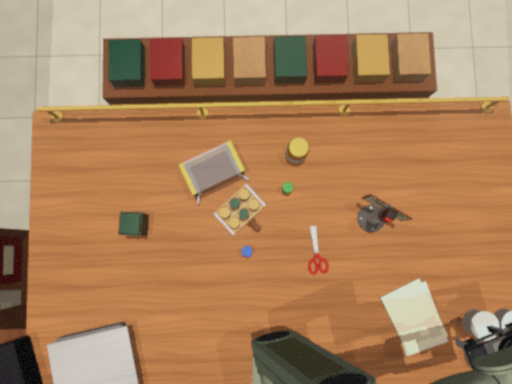

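The side view shows the tray at (246,212), its handle at (229,223), the case at (285,180), the stand at (266,330), the jar at (333,243) and the caddy at (217,142). The blue tin at (198,218) and green tin at (282,245) are look-alikes outside the tray. I'll look closer before measuring.

```bash
cat > h.py <<'E'
import numpy as np, cv2
from station import readout, read_camera, get_calibration, manip
C={n:get_calibration(n) for n in("side","top")}
def proj(n,P):
    P=np.atleast_2d(P).astype(float); T=C[n]["T"]; c=(P-T[:3,3])@T[:3,:3]
    c=c*[1,-1,-1]; u=c@C[n]["K"].T; return u[:,:2]/u[:,2:]
def ray(n,px,z):
    K=C[n]["K"];T=C[n]["T"]; d=np.linalg.inv(K)@[px[0],px[1],1]; d=T[:3,:3]@(d*[1,-1,-1]); o=T[:3,3]
    return o+d*(z-o[2])/d[2]
def crop(im,x0,y0,x1,y1,s,name,inter=cv2.INTER_CUBIC):
    cv2.imwrite(name,cv2.resize(im[y0:y1,x0:x1,::-1],None,fx=s,fy=s,interpolation=inter))
E
python3 - <<'E'
from h import *
s=cv2.imread("pics/side0.png")[:,:,::-1]; t=cv2.imread("pics/top0.png")[:,:,::-1]
crop(t,170,130,300,260,4.5,"pics/t1.png") if 0 else crop(t,170,130,300,250,5,"pics/t1.png")
crop(s,180,140,330,250,5,"pics/s1.png")
crop(s,220,280,320,384,5,"pics/s2.png")
crop(t,340,180,420,240,8,"pics/t2.png")
E
```

```text
(no output)
```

View pics/t1.png

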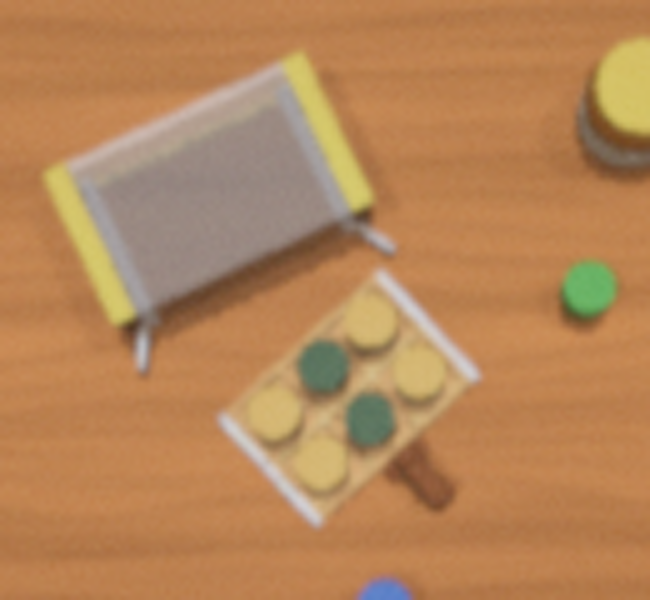

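View pics/s1.png

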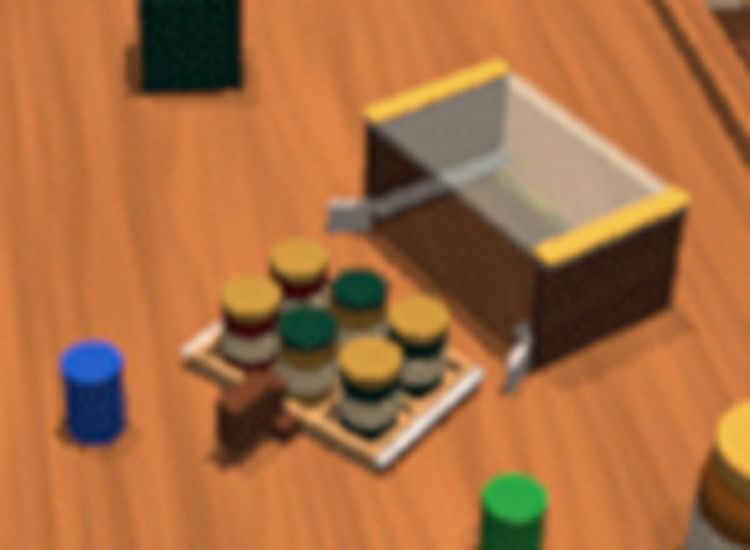

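View pics/s2.png

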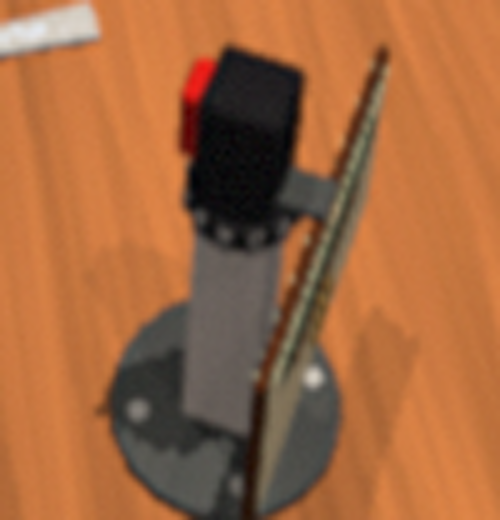

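View pics/t2.png

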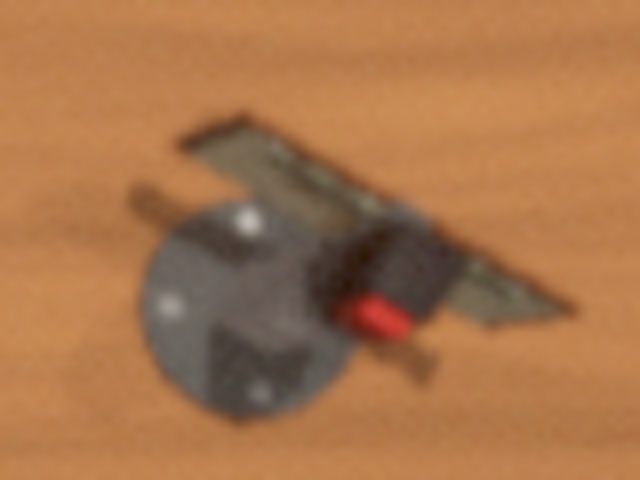

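```bash
cat > fit.py <<'E'
from h import *
from scipy.optimize import least_squares
A=lambda l,o,s:[(np.array(p)+0.5)/s+o-0.5 for p in l]
t1=lambda *l:A(l,np.array([170,130]),5); s1=lambda *l:A(l,np.array([180,140]),5)
s2=lambda *l:A(l,np.array([220,280]),5); t2=lambda *l:A(l,np.array([340,180]),8)
def place(p,M):
    c,s=np.cos(p[2]),np.sin(p[2]); M=np.array(M,float)
    return np.c_[p[0]+c*M[:,0]-s*M[:,1],p[1]+s*M[:,0]+c*M[:,1],M[:,2]]
def fit(obs,p0,label):
    # obs: list of (cam, model pts, px)
    def res(p,sel=obs): return np.concatenate([(proj(n,place(p,M))-np.array(px)).ravel() for n,M,px in sel])
    out=[]
    for sel in [obs]+[[o for o in obs if o[0]==n] for n in("top","side")]:
        r=least_squares(lambda p:res(p,sel),p0,x_scale=[10,10,.1],loss="soft_l1",f_scale=0.7)
        out.append(r.x); print(label,np.round(r.x[:2],1),"yaw",round(np.degrees(r.x[2]),2),"rms px",round(np.sqrt(np.mean(r.fun**2)),2))
    return out[0]
E
cat > f1.py <<'E'
from fit import *
F=10
tray=[("top",[(50,-76,F),(-50,-76,F),(50,76,F),(-50,76,F)],t1((382,270),(480,378),(222,416),(318,526))),
 ("side",[(-50,76,F),(-50,-76,F),(50,-76,F)],s1((182,350),(380,467),(485,373)))]
case=[("top",[(55.5,92,86),(-55.5,92,86),(55.5,-92,86),(-55.5,-92,86)],t1((43,177),(115,327),(303,50),(375,207))),
 ("side",[(-55.5,92,86),(55.5,92,86),(-55.5,-92,86),(55.5,-92,86),(-55.5,-92,0),(55.5,-92,0)],s1((365,113),(500,58),(545,268),(690,202),(530,372),(668,302)))]
stand=[("top",[(33.5,75,166),(33.5,-75,166),(-48,0,3)],[]),]
stand=[("top",[(33,75,166),(33,-75,166),(-24,0,213),(-16,-15,219),(16,-15,219),(16,15,219)],t2((250,115),(577,308),(380,312),(425,317),(470,255),(392,222))),
 ("side",[(-16,15,219),(16,15,219),(16,-15,219),(-16,-15,219),(33,75,166),(33,-75,166)],s2((228,45),(303,72),(283,122),(207,98),(383,50),(258,385)))]
T=fit(tray,[530,120,.7],"tray"); K=fit(case,[650,200,.45],"case"); S=fit(stand,[430,-190,-.5],"stand")
np.save("poses.npy",[T,K,S])
for n in("top","side"):
    im=cv2.imread(f"pics/{n}0.png"); f=4; big=cv2.resize(im,None,fx=f,fy=f,interpolation=cv2.INTER_CUBIC)
    def poly(p,M,col,closed=True):
        q=proj(n,place(p,M)); q=((q+.5)*f-.5); cv2.polylines(big,[np.round(q).astype(int)],closed,col,1,cv2.LINE_AA)
    R=lambda x,y,z,cx=0,cy=0:[(cx+x,cy+y,z),(cx-x,cy+y,z),(cx-x,cy-y,z),(cx+x,cy-y,z)]
    poly(T,R(50,76,F),(255,0,255)); poly(T,R(18,9,46,-80),(255,255,0)); poly(T,R(18,9,10,-80),(255,255,0))
    poly(K,R(55.5,92,86),(255,0,255));poly(K,R(55.5,92,0),(255,0,255)); poly(K,R(55.5,80,0),(0,255,0))
    a=np.linspace(0,6.283,40); poly(S,[(48*np.cos(t),48*np.sin(t),0) for t in a],(255,255,0)); poly(S,R(16,15,219),(255,0,255));poly(S,R(16,15,171),(255,0,255))
    poly(S,[(33,75,166),(33,-75,166),(33,-75,66),(33,75,66)],(255,255,0)); poly(S,[(-24,10,213),(-24,-10,213),(-24,-10,177),(-24,10,177)],(0,255,0))
    if n=="top": a,b=(170,130,300,250),(340,175,420,240)
    else: a,b=(180,140,330,250),(220,280,320,384)
    for i,c in enumerate((a,b)): cv2.imwrite(f"pics/ov_{n}{i}.png",big[c[1]*f:c[3]*f,c[0]*f:c[2]*f])
print(place(T,[(-80,0,28)]),place(K,[(-80,0,28)]),place(S,[(0,0,195)]))
E
python3 f1.py
```

```text
tray [582.7 124.5] yaw 40.43 rms px 0.66
tray [583.8 122.4] yaw 40.81 rms px 0.29
tray [581.9 128.4] yaw 40.4 rms px 0.2
case [714.8 212.7] yaw 23.92 rms px 0.88
case [715.7 210.3] yaw 24.12 rms px 0.65
case [715.3 216.5] yaw 23.68 rms px 0.66
stand [ 539.8 -326.6] yaw -33.13 rms px 1.36
stand [ 541.9 -327.8] yaw -32.93 rms px 0.94
stand [ 539.6 -325.2] yaw -33.38 rms px 1.51
[[521.7779599   72.60999259  28.        ]] [[641.70201349 180.22661052  28.        ]] [[ 539.82793817 -326.57087791  195.        ]]
```

View overlays.

Run:
```python
import cv2,numpy as np
ims=[cv2.imread(f"pics/ov_{n}{i}.png") for n in("top","side") for i in (0,1)]
H=480
def pad(a,b):
    h=max(a.shape[0],b.shape[0]); f=lambda x:cv2.copyMakeBorder(x,0,h-x.shape[0],0,0,cv2.BORDER_CONSTANT); return np.hstack([f(a),f(b)])
for k in(0,1):
    o=pad(ims[2*k],ims[2*k+1]); print(o.shape); s=min(1,800/o.shape[1]); cv2.imwrite(f"pics/ovc{k}.png",cv2.resize(o,None,fx=s,fy=s,interpolation=cv2.INTER_AREA))
```

```text
(480, 840, 3)
(440, 1000, 3)
```

View pics/ovc0.png

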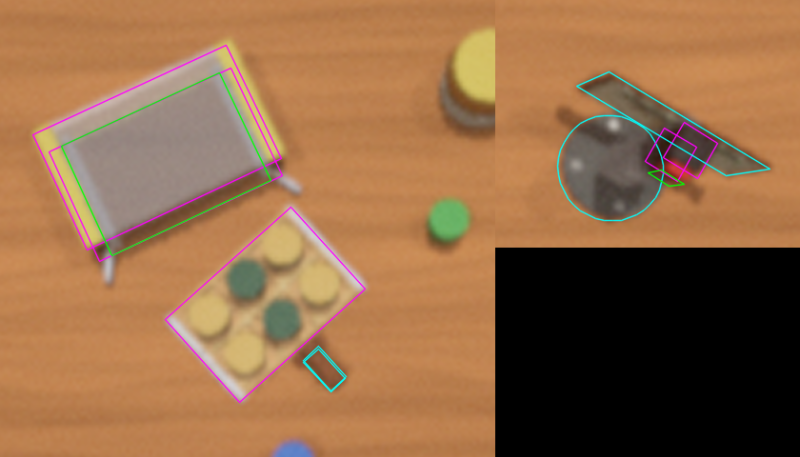

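View pics/ovc1.png

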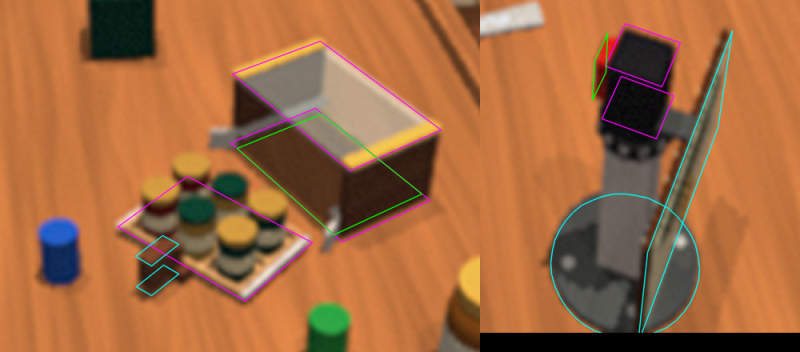

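```bash
cat >> h.py <<'E'
from scipy.spatial.transform import Rotation as Ro
def pose():
    s=readout.observe(); return s, s["eef_pos"], Ro.from_rotvec(s["eef_rot"])
def show():
    s,p,R=pose(); m=R.as_matrix()
    print("t",round(s["t"],2),"tcp",p.round(1),"xyaw",round(np.degrees(np.arctan2(m[1,0],m[0,0])),2),"yyaw",round(np.degrees(np.arctan2(m[1,1],m[0,1])),2),"zdir",m[:,2].round(4),"F",s["wrist_force"].round(1),"M",s["wrist_torque"].round(2),"gap",round(s["finger_gap"]*94,1),"j",s["joints"].round(2))
def downR(yyaw):
    c,s=np.cos(np.radians(yyaw)),np.sin(np.radians(yyaw)); y=np.array([c,s,0]); z=np.array([0,0,-1.]); x=np.cross(y,z); return Ro.from_matrix(np.c_[x,y,z])
def plan(target,yyaw,n,p=None,R=None,nd=2):
    """n rows, straight line, rounded, tool axes (cm, rad)"""
    s,p0,R0=pose(); p=p0 if p is None else np.array(p,float); R=R0 if R is None else R
    Rt=downR(yyaw); rows=[]
    for i in range(n):
        k=n-i; d=R.inv().apply((np.array(target)-p)/k)/10; w=(R.inv()*Rt).as_rotvec()/k
        d=np.round(d,nd); w=np.round(w,3); rows.append(list(d)+list(w))
        p=p+R.apply(d*10); R=R*Ro.from_rotvec(w)
    for r in rows: print("[",", ".join(f"{v:g}" for v in r),"]")
    print("end",p.round(1),(R.inv()*Rt).as_rotvec().round(4))
E
python3 - <<'E'
from h import *
show()
T,K,S=np.load("poses.npy")
plan([522,73,120],-49.6+0,18,p=[184.026,-544.758,205.447])
E
```

```text
t 0.1 tcp [ 183.9 -544.   204.4] xyaw 18.67 yyaw -71.33 zdir [-3.e-04  2.e-03 -1.e+00] F [-0.2 -0.2  0.3] M [ 0.05 -0.01 -0.02] gap 93.8 j [-1.4   0.21  1.54  0.    1.39 -0.15]
[ 2.88, -2.65, 0.48, -0, -0, -0.021 ]
[ 2.93, -2.59, 0.48, -0, -0, -0.021 ]
[ 2.99, -2.53, 0.48, -0, -0, -0.021 ]
[ 3.04, -2.46, 0.48, -0, -0, -0.021 ]
[ 3.09, -2.4, 0.48, -0, -0, -0.021 ]
[ 3.14, -2.33, 0.48, -0, -0, -0.021 ]
[ 3.19, -2.27, 0.48, -0, -0, -0.021 ]
[ 3.23, -2.2, 0.48, -0, -0, -0.021 ]
[ 3.28, -2.13, 0.48, -0, -0, -0.021 ]
[ 3.32, -2.06, 0.48, -0, -0, -0.021 ]
[ 3.37, -1.99, 0.48, -0, -0, -0.021 ]
[ 3.41, -1.92, 0.48, -0, -0, -0.021 ]
[ 3.45, -1.85, 0.48, -0, -0, -0.021 ]
[ 3.48, -1.78, 0.48, -0, -0, -0.021 ]
[ 3.52, -1.7, 0.48, -0, -0, -0.021 ]
[ 3.55, -1.63, 0.49, -0.001, -0, -0.021 ]
[ 3.59, -1.55, 0.48, -0, -0, -0.022 ]
[ 3.62, -1.47, 0.48, -0.001, -0.001, -0.021 ]
end [522.  73. 120.] [ 0.0002  0.     -0.0003]
```

Call:
{"api": "jog_arm", "payload": {"increments": [[9.4,2.0,-1.8,0.4,0,0,-0.02],[9.4,2.9,-2.6,0.5,0,0,-0.02],[9.4,3.0,-2.5,0.5,0,0,-0.02],[9.4,3.0,-2.5,0.5,0,0,-0.02],[9.4,3.1,-2.4,0.5,0,0,-0.02]]}}

```text
t: 0.6
eef_pos: [272.4, -382.4, 180.7]
eef_rot: [-3.07, -0.664, 0.0]
wrist_force: [0.6, 0.5, -0.8]
finger_gap: 1.002
```

Call:
{"api": "jog_arm", "payload": {"increments": [[6,3.1,-2.3,0.5,0,0,-0.02],[6,3.2,-2.3,0.5,0,0,-0.02],[6,3.2,-2.2,0.5,0,0,-0.02],[6,3.3,-2.1,0.5,0,0,-0.02],[6,3.3,-2.1,0.5,0,0,-0.02]]}}

```text
t: 1.1
eef_pos: [366.9, -211.9, 156.0]
eef_rot: [-3.033, -0.817, 0.0]
wrist_force: [0.5, -0.0, 0.8]
finger_gap: 0.643
```

Call:
{"api": "jog_arm", "payload": {"increments": [[5,3.4,-2.0,0.5,0,0,-0.02],[5,3.4,-1.9,0.5,0,0,-0.02],[5,3.4,-1.9,0.5,0,0,-0.02],[5,3.5,-1.8,0.5,0,0,-0.02],[5,3.5,-1.7,0.5,0,0,-0.02]]}}

```text
t: 1.6
eef_pos: [462.2, -41.0, 131.0]
eef_rot: [-2.988, -0.969, 0.001]
wrist_force: [0.2, 0.6, 0.7]
finger_gap: 0.531
```

Run:
```python
from h import *
show()
plan([522,73,70],-49.6,5,nd=1)
```

```text
t 1.6 tcp [462.2 -41.  131. ] xyaw 35.91 yyaw -54.09 zdir [-4.e-04  1.e-04 -1.e+00] F [0.2 0.6 0.7] M [-0.05 -0.01 -0.07] gap 49.9 j [-0.28  0.05  1.88 -0.    1.21  0.67]
[ 2.3, -1.1, 1.2, -0, 0, -0.016 ]
[ 2.3, -1.1, 1.2, -0, 0, -0.016 ]
[ 2.4, -1.1, 1.2, -0, 0, -0.015 ]
[ 2.3, -1, 1.2, -0, 0, -0.016 ]
[ 2.4, -1.1, 1.3, -0, 0, -0.015 ]
end [521.7  73.3  69.9] [-0.0003  0.0003 -0.0003]
```

Call:
{"api": "jog_arm", "payload": {"increments": [[5,2.3,-1.1,1.2,0,0,-0.016],[5,2.3,-1.1,1.2,0,0,-0.016],[5,2.4,-1.1,1.2,0,0,-0.015],[5,2.3,-1.0,1.2,0,0,-0.016],[5,2.4,-1.1,1.3,0,0,-0.015]]}}

```text
t: 2.1
eef_pos: [521.7, 72.5, 69.6]
eef_rot: [-2.949, -1.084, 0.001]
wrist_force: [0.8, 0.1, 0.7]
finger_gap: 0.531
```

Run:
```python
from h import *
show()
s=read_camera("side");t=read_camera("top")
cv2.imwrite("pics/side1.png",s[:,:,::-1]);cv2.imwrite("pics/top1.png",t[:,:,::-1])
crop(s,170,130,330,250,5,"pics/s3.png"); crop(t,170,130,300,250,5,"pics/t3.png")
show()
```

```text
t 2.1 tcp [521.7  72.5  69.6] xyaw 40.37 yyaw -49.63 zdir [-5.e-04 -1.e-04 -1.e+00] F [0.8 0.1 0.7] M [-0.03 -0.03 -0.05] gap 50.0 j [-0.03  0.26  1.78 -0.    1.1   0.84]
t 2.2 tcp [520.5  73.7  68.2] xyaw 40.51 yyaw -49.49 zdir [-3.8e-03  8.0e-04 -1.0e+00] F [0.2 0.1 0.1] M [-0.03 -0.02 -0.  ] gap 49.8 j [-0.02  0.26  1.78  0.    1.1   0.84]
```

View pics/s3.png

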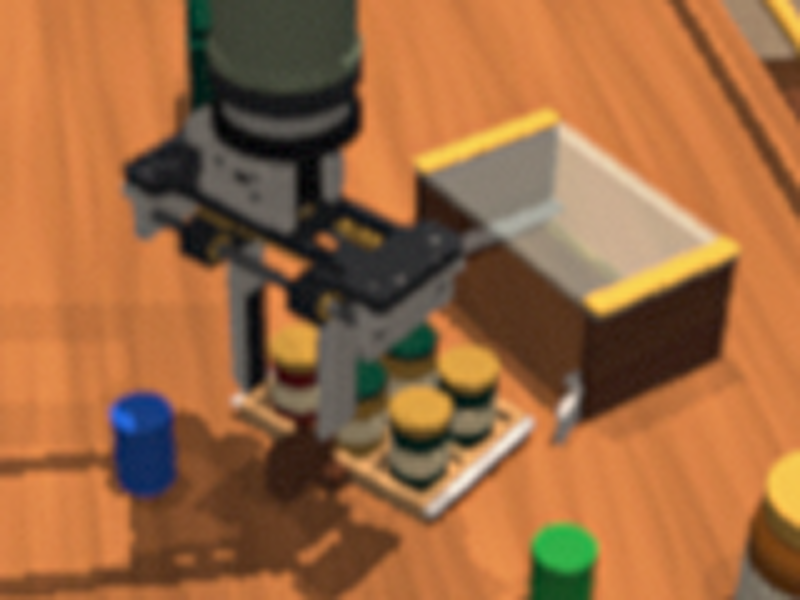

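View pics/t3.png

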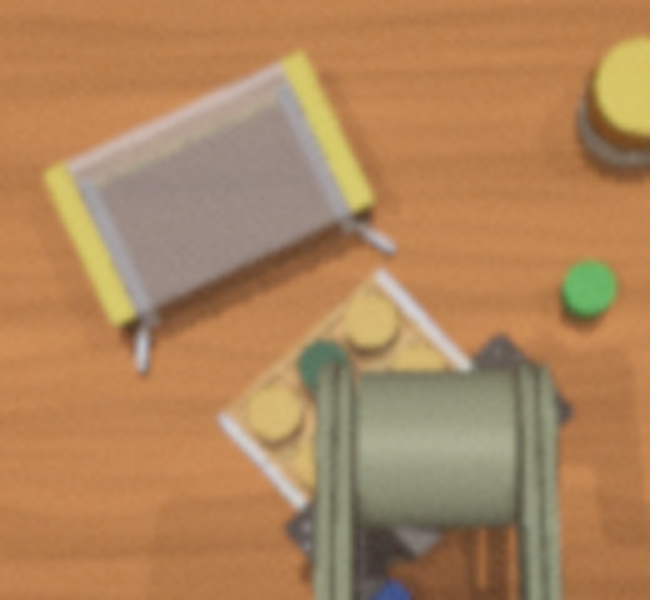

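Run:
```python
from h import *
p=np.array([520.7,73.3,68.8]); 
for a in (25,37,-25,-37):
    d=np.array([np.cos(np.radians(-49.6)),np.sin(np.radians(-49.6)),0]); x=np.array([-d[1],d[0],0])
    for b in (-8,8): print(a,b,((proj("side",p+a*d+b*x)[0]-[170,130])*5).round(0))
for x,y in((521.7,72.6),(521,76)):print("handle top",((proj("side",[x,y,46])[0]-[170,130])*5).round())
# blue/green/jar positions
print(ray("top",(247,248),30), proj("side",[521,72,28]))
```

```text
25 -8 [315. 435.]
25 8 [334. 420.]
37 -8 [332. 445.]
37 8 [351. 429.]
-25 -8 [247. 396.]
-25 8 [267. 381.]
-37 -8 [231. 387.]
-37 8 [251. 372.]
handle top [293. 439.]
handle top [291. 435.]
[450.3241321  100.64913111  30.        ] [[228.48340596 222.69919382]]
```

Run:
```python
from h import *
s=cv2.imread("pics/side1.png")[:,:,::-1]
crop(s,205,190,265,240,12,"pics/s4.png")
```

```text
(no output)
```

View pics/s4.png

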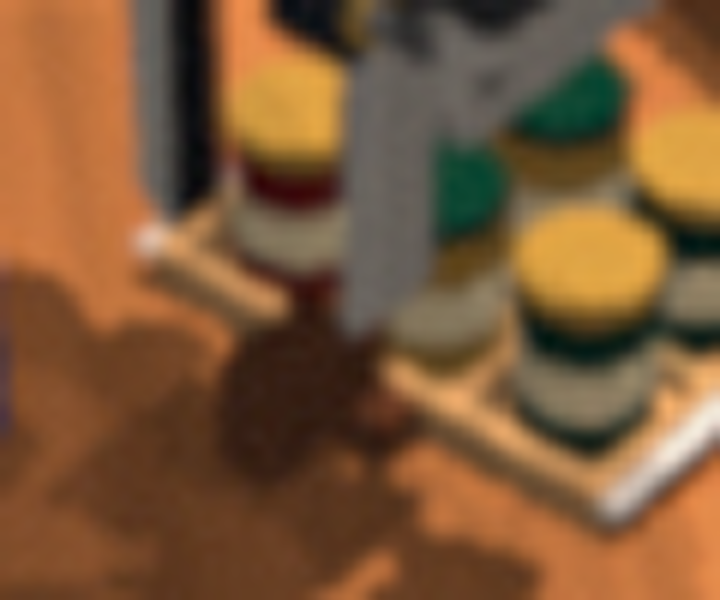

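Call:
{"api": "jog_arm", "payload": {"increments": [[5,0,0,1.9,0,0,0],[5,0,0,2.0,0,0,0],[5,0,0,1.6,0,0,0],[4,0,0,0,0,0,0],[2.5,0,0,0,0,0,0]], "grip_force": 35}}

```text
t: 2.7
eef_pos: [521.3, 70.9, 15.6]
eef_rot: [-2.949, -1.082, 0.001]
wrist_force: [-0.7, -1.4, 0.4]
finger_gap: 0.399
```

Call:
{"api": "jog_arm", "payload": {"increments": [[1,0,0,0,0,0,0],[1,0,0,0,0,0,0],[1,0,0,0,0,0,0]]}}

```text
t: 3.0
eef_pos: [522.0, 71.9, 16.6]
eef_rot: [-2.949, -1.083, -0.001]
wrist_force: [-2.3, 1.7, 4.1]
finger_gap: 0.188
```

Run:
```python
from h import *
show()
s=read_camera("side");t=read_camera("top")
cv2.imwrite("pics/side2.png",s[:,:,::-1]);cv2.imwrite("pics/top2.png",t[:,:,::-1])
crop(s,170,130,330,250,5,"pics/s5.png"); crop(t,170,130,300,250,5,"pics/t5.png")
show()
```

```text
t 3.0 tcp [522.   71.9  16.6] xyaw 40.35 yyaw -49.65 zdir [ 8.e-04  7.e-04 -1.e+00] F [-2.3  1.7  4.1] M [0.32 0.36 0.28] gap 17.7 j [-0.03  0.34  1.81  0.    0.99  0.84]
t 3.1 tcp [522.   71.8  16.6] xyaw 40.36 yyaw -49.64 zdir [ 8.e-04  4.e-04 -1.e+00] F [-2.4  1.4  5.4] M [0.34 0.44 0.21] gap 17.9 j [-0.03  0.34  1.81  0.    0.99  0.84]
```

View pics/s5.png

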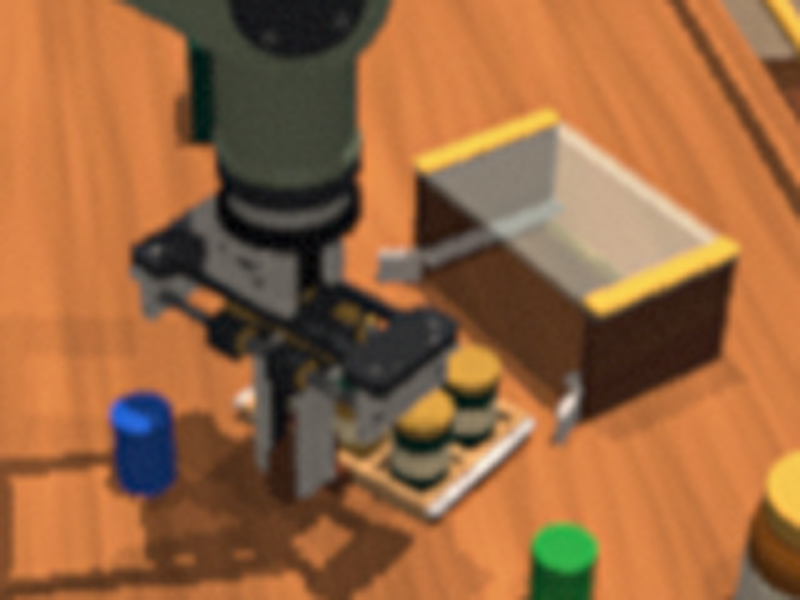

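View pics/t5.png

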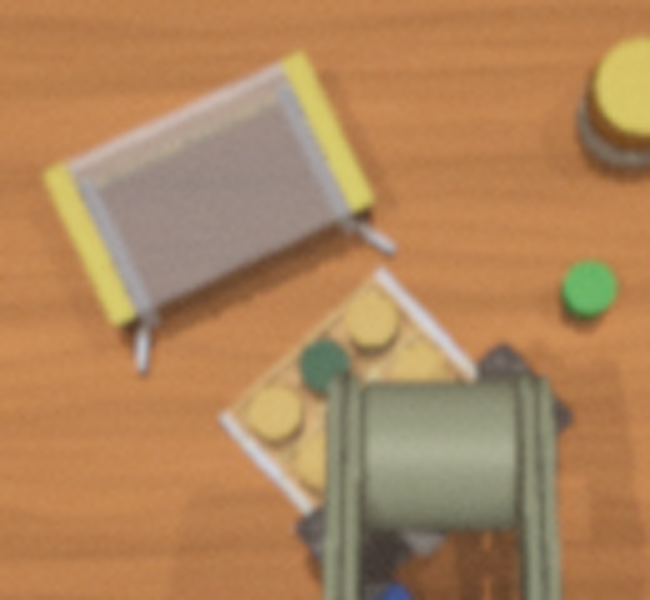

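Run:
```python
from h import *
show()
plan([509.1,121.5,16.6],23.9-90,8)
```

```text
t 3.1 tcp [522.   71.8  16.6] xyaw 40.36 yyaw -49.64 zdir [ 8.e-04  4.e-04 -1.e+00] F [-2.4  1.4  5.4] M [0.34 0.44 0.21] gap 17.9 j [-0.03  0.34  1.81  0.    0.99  0.84]
[ 0.28, -0.58, -0, 0, -0, 0.036 ]
[ 0.26, -0.59, -0, 0, -0, 0.036 ]
[ 0.24, -0.6, -0, 0, -0, 0.036 ]
[ 0.21, -0.6, -0, 0, -0, 0.036 ]
[ 0.19, -0.61, -0, 0, -0, 0.036 ]
[ 0.17, -0.62, -0, 0, -0, 0.036 ]
[ 0.15, -0.62, -0, 0, -0, 0.036 ]
[ 0.13, -0.63, -0, 0, -0.001, 0.035 ]
end [509.1 121.5  16.6] [0.     0.0001 0.0003]
```

Call:
{"api": "jog_arm", "payload": {"increments": [[1,0.2,-0.3,-0.1,0,0,0.018],[1,0.28,-0.58,0,0,0,0.036],[1,0.25,-0.6,0,0,0,0.036],[1,0.23,-0.6,0,0,0,0.036],[1,0.2,-0.6,0,0,0,0.036]], "grip_force": 40}}

```text
t: 3.6
eef_pos: [514.8, 99.2, 16.6]
eef_rot: [3.026, 0.837, -0.001]
wrist_force: [-1.5, -3.5, 1.9]
finger_gap: 0.19
```

Call:
{"api": "jog_arm", "payload": {"increments": [[1,0.18,-0.62,0,0,0,0.036],[1,0.16,-0.62,0,0,0,0.036],[1,0.13,-0.63,0,0,0,0.036],[1,0,-0.3,0,0,0,0.018],[1,0,0,0,0,0,0]]}}

```text
t: 4.1
eef_pos: [508.8, 121.3, 16.6]
eef_rot: [3.074, 0.648, 0.001]
wrist_force: [-0.8, -2.2, 1.6]
finger_gap: 0.191
```

Run:
```python
from h import *
show()
s=read_camera("side");t=read_camera("top")
cv2.imwrite("pics/side3.png",s[:,:,::-1]);cv2.imwrite("pics/top3.png",t[:,:,::-1])
crop(s,170,130,330,250,5,"pics/s6.png"); crop(t,170,130,300,250,5,"pics/t6.png")
show()
```

```text
t 4.1 tcp [508.8 121.3  16.6] xyaw 23.81 yyaw -66.19 zdir [ 5.e-04 -3.e-04 -1.e+00] F [-0.8 -2.2  1.6] M [-0.17  0.15 -0.18] gap 17.9 j [ 0.07  0.34  1.82 -0.    0.99  1.22]
t 4.2 tcp [508.8 121.3  16.6] xyaw 23.81 yyaw -66.19 zdir [ 3.e-04  1.e-04 -1.e+00] F [-1.1 -2.   1.4] M [-0.26  0.15 -0.24] gap 17.7 j [0.07 0.34 1.82 0.   0.99 1.22]
```

View pics/s6.png

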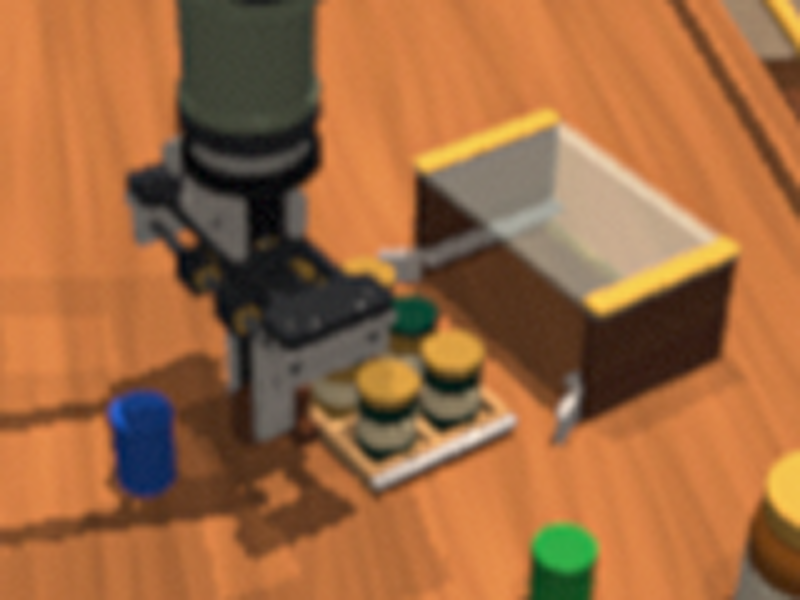

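View pics/t6.png

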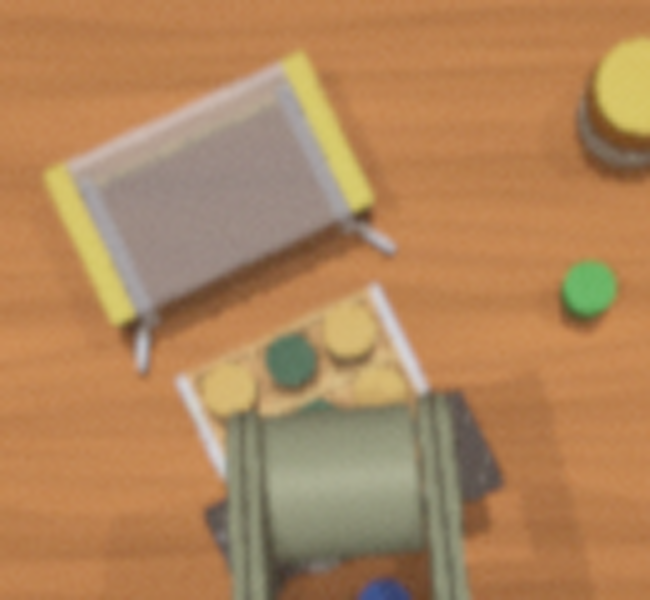

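Run:
```python
from fit import *
T,K,S=np.load("poses.npy")
def incase(n,px,z,k=K):
    p=ray(n,px,z)[:2]-k[:2]; c,s=np.cos(k[2]),np.sin(k[2]); return np.round([c*p[0]+s*p[1],-s*p[0]+c*p[1]],1)
print("top leadin tips",[incase("top",p,15) for p in t1((143,370),(393,250))])
print("top tray front",[incase("top",p,10) for p in t1((178,377),(375,286))])
print("wall tops outer near",[incase("top",p,86) for p in t1((115,327),(375,207))])
s3=lambda *l:A(l,np.array([170,130]),5)
print("side tray -y",[incase("side",p,10) for p in s3((378,488),(517,420))])
print("side leadins R top/bot",[incase("side",s3(p)[0],z) for p,z in (((573,375),23),((558,440),0),((392,255),23),((395,280),0))])
print("side wall -y bottom",[incase("side",p,0) for p in s3((582,420),(720,353))], [incase("side",p,86) for p in s3((598,315),(740,247),(415,160),(552,108))])
```

```text
top leadin tips [array([-79. ,  91.1]), array([-77.3, -99. ])]
top tray front [array([-93. ,  71.8]), array([-93.9, -77.4])]
wall tops outer near [array([-55.7,  90.8]), array([-56.5, -96.1])]
side tray -y [array([-194.3,  -75.6]), array([-92.4, -72.8])]
side leadins R top/bot [array([-48.8, -70.1]), array([-75.5, -91.9]), array([-72.3,  89.4]), array([-68.5,  90.7])]
side wall -y bottom [array([-52.2, -85.8]), array([ 61.1, -84.1])] [array([-53.8, -91.9]), array([ 60.1, -87.5]), array([-51.3,  96. ]), array([60.8, 97.3])]
```

Call:
{"api": "jog_arm", "payload": {"increments": [[1,0.4,0,0,0,0,0],[1,0.8,0,0,0,0,0],[1,0.9,0,0,0,0,0],[1,0.9,0,0,0,0,0],[1,0.9,0,0,0,0,0]]}}

```text
t: 4.7
eef_pos: [541.5, 136.3, 16.5]
eef_rot: [3.073, 0.65, -0.012]
wrist_force: [-8.5, -3.6, 10.9]
finger_gap: 0.19
```

Call:
{"api": "jog_arm", "payload": {"increments": [[1,0.9,0,0,0,0,0],[1,0.9,0,0,0,0,0],[1,0.9,0,0,0,0,0],[1,0.7,0,0,0,0,0],[1,0.3,0,0,0,0,0]]}}

```text
t: 5.2
eef_pos: [576.0, 151.5, 16.5]
eef_rot: [3.073, 0.65, -0.01]
wrist_force: [-9.0, -4.7, 11.5]
finger_gap: 0.188
```

Run:
```python
from h import *
show()
s=read_camera("side");t=read_camera("top")
cv2.imwrite("pics/side4.png",s[:,:,::-1]);cv2.imwrite("pics/top4.png",t[:,:,::-1])
crop(s,170,130,330,250,5,"pics/s7.png"); crop(t,170,130,300,250,5,"pics/t7.png")
```

```text
t 5.2 tcp [576.  151.5  16.5] xyaw 23.89 yyaw -66.11 zdir [-0.0061 -0.0018 -1.    ] F [-9.  -4.7 11.5] M [-0.84  1.53 -0.03] gap 17.6 j [ 0.11  0.47  1.62 -0.    1.06  1.27]
```

View pics/s7.png

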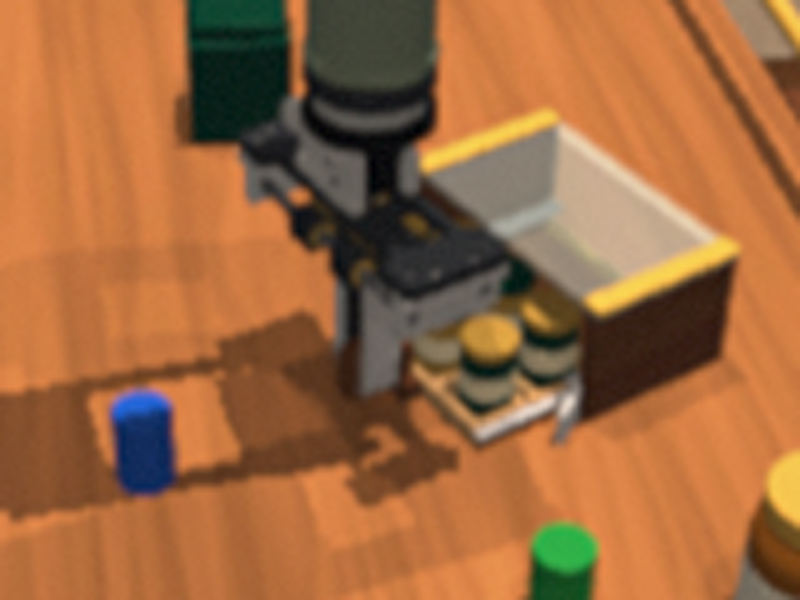

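View pics/t7.png

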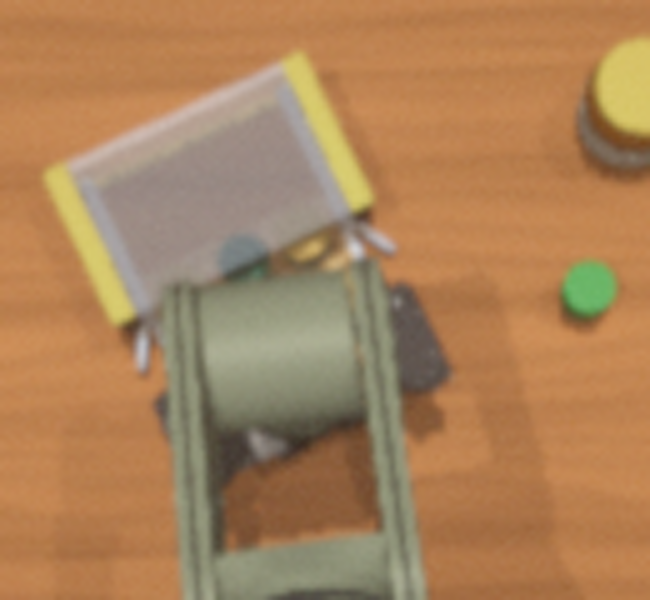

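Call:
{"api": "jog_arm", "payload": {"increments": [[1,0.4,0,-0.05,0,0,0],[1,0.8,0,0,0,0,0],[1,0.8,0,0,0,0,0],[1,0.8,0,0,0,0,0],[1,0.7,0,0,0,0,0]]}}

```text
t: 5.8
eef_pos: [608.0, 165.7, 16.6]
eef_rot: [3.073, 0.65, -0.009]
wrist_force: [-6.5, -3.2, 5.6]
finger_gap: 0.19
```

Call:
{"api": "jog_arm", "payload": {"increments": [[1,0.8,0,0,0,0,0],[1,0.8,0,0,0,0,0],[1,0.7,0,0,0,0,0],[1,0.4,0,0,0,0,0],[1,0.2,0,0,0,0,0]]}}

```text
t: 6.3
eef_pos: [634.6, 177.4, 16.5]
eef_rot: [3.073, 0.65, -0.009]
wrist_force: [-5.7, -3.4, 6.4]
finger_gap: 0.189
```

```bash
cat >> h.py <<'E'
def casexy(p):
    T,k,S=np.load("poses.npy"); d=p[:2]-k[:2]; c,s=np.cos(k[2]),np.sin(k[2]); return np.round([c*d[0]+s*d[1],-s*d[0]+c*d[1]],1)
E
python3 - <<'E'
from h import *
show(); print(casexy(pose()[1]))
E
```

```text
t 6.3 tcp [634.6 177.4  16.5] xyaw 23.87 yyaw -66.13 zdir [-0.0055 -0.0015 -1.    ] F [-5.7 -3.4  6.4] M [-0.56  1.21 -0.02] gap 17.8 j [ 0.14  0.58  1.45 -0.    1.12  1.3 ]
[-87.6   0.3]
```

Call:
{"api": "jog_arm", "payload": {"increments": [[1,0.2,0,0,0,0,0],[1,0.2,0,0,0,0,0],[1,0.2,0,0,0,0,0]]}}

```text
t: 6.6
eef_pos: [639.9, 179.7, 16.6]
eef_rot: [3.073, 0.65, -0.009]
wrist_force: [-6.1, -2.5, 5.4]
finger_gap: 0.191
```

Call:
{"api": "jog_arm", "payload": {"increments": [[1,0.2,0,0,0,0,0],[1,0.1,0,0,0,0,0]]}}

```text
t: 6.8
eef_pos: [641.2, 180.2, 16.6]
eef_rot: [3.073, 0.65, -0.015]
wrist_force: [-11.4, -5.7, 10.5]
finger_gap: 0.188
```

Call:
{"api": "jog_arm", "payload": {"increments": [[1,0.1,0,0,0,0,0],[1,0.1,0,0,0,0,0],[1,0.05,0,0,0,0,0]]}}

```text
t: 7.1
eef_pos: [641.3, 180.3, 16.5]
eef_rot: [3.072, 0.65, -0.023]
wrist_force: [-16.3, -7.0, 13.3]
finger_gap: 0.188
```

Run:
```python
from h import *
show(); print(casexy(pose()[1]))
s=read_camera("side");t=read_camera("top")
cv2.imwrite("pics/side5.png",s[:,:,::-1]);cv2.imwrite("pics/top5.png",t[:,:,::-1])
crop(s,200,130,340,240,5.5,"pics/s8.png"); crop(t,170,130,300,250,5,"pics/t8.png")
```

```text
t 7.1 tcp [641.3 180.3  16.5] xyaw 23.89 yyaw -66.11 zdir [-0.0138 -0.0047 -0.9999] F [-16.3  -7.   13.3] M [-1.3   2.38  0.07] gap 17.7 j [ 0.15  0.6   1.42 -0.    1.14  1.3 ]
[-80.3   0.2]
```

View pics/s8.png

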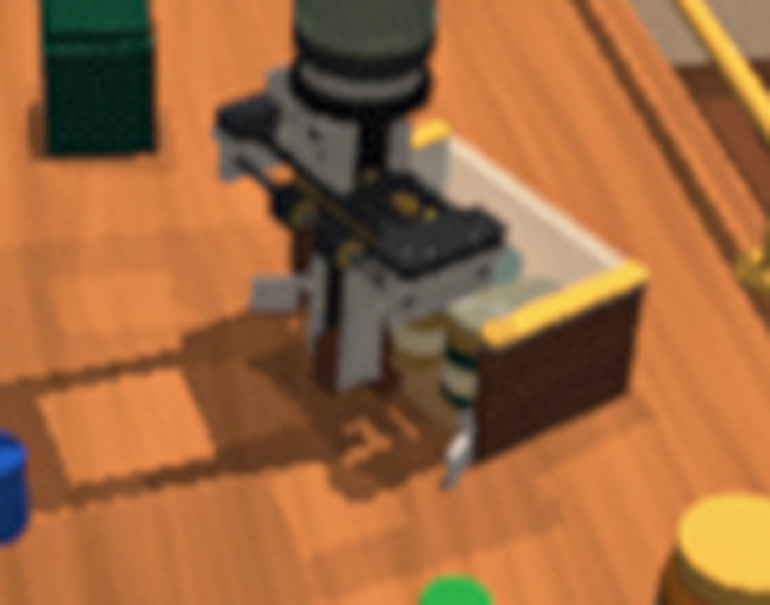

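View pics/t8.png

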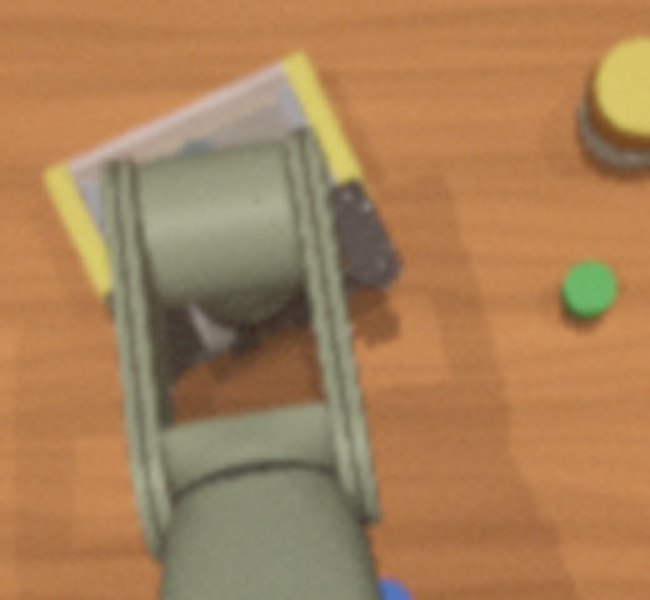

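Call:
{"api": "jog_arm", "payload": {"increments": [[1,-0.2,0,0,0,0,0],[2.5,0,0,0,0,0,0],[5,0,0,0,0,0,0],[5,0,0,0,0,0,0]]}}

```text
t: 7.6
eef_pos: [645.9, 182.1, 16.8]
eef_rot: [-3.074, -0.649, -0.002]
wrist_force: [-0.6, -0.4, 0.4]
finger_gap: 0.4
```

Run:
```python
from h import *
show(); print(casexy(pose()[1]))
```

```text
t 7.6 tcp [645.9 182.1  16.8] xyaw 23.83 yyaw -66.17 zdir [ 9.e-04  5.e-04 -1.e+00] F [-0.6 -0.4  0.4] M [0.04 0.01 0.  ] gap 37.6 j [0.15 0.6  1.42 0.   1.12 1.3 ]
[-75.4  -0. ]
```

Call:
{"api": "jog_arm", "payload": {"increments": [[6,0,0,-2.0,0,0,0],[6,0,0,-4.0,0,0,0],[6,-2,0,-5.0,0,0,0],[6,-3.5,2,-3,0,0,0],[9.4,-3.5,3.5,-1,0,0,0]]}}

```text
t: 8.1
eef_pos: [589.5, 97.6, 168.2]
eef_rot: [3.072, 0.655, 0.015]
wrist_force: [1.2, -0.2, 0.6]
finger_gap: 0.694
```

Run:
```python
from h import *
show(); print(casexy(pose()[1]))
T,K,S=np.load("poses.npy"); print(S)
plan([540,-327,300],-33.1,14,nd=1)
```

```text
t 8.1 tcp [589.5  97.6 168.2] xyaw 24.07 yyaw -65.94 zdir [ 0.0095  0.001  -1.    ] F [ 1.2 -0.2  0.6] M [-0.05 -0.09 -0.  ] gap 65.2 j [0.02 0.28 1.53 0.   1.32 1.17]
[-161.3  -54.4]
[ 539.82793817 -326.57087791   -0.57827898]
[ -1.6, 2.6, -0.9, 0, -0.001, -0.041 ]
[ -1.7, 2.6, -1, 0, -0.001, -0.041 ]
[ -1.8, 2.5, -0.9, 0, -0, -0.041 ]
[ -1.9, 2.4, -0.9, 0, -0.001, -0.041 ]
[ -1.9, 2.3, -1, 0.001, -0, -0.041 ]
[ -2, 2.3, -0.9, 0, -0.001, -0.041 ]
[ -2.1, 2.2, -1, 0.001, -0, -0.041 ]
[ -2.2, 2.1, -0.9, 0, -0.001, -0.041 ]
[ -2.3, 2, -1, 0.001, -0, -0.041 ]
[ -2.4, 1.9, -0.9, 0, -0.001, -0.041 ]
[ -2.5, 1.8, -1, 0.001, -0, -0.041 ]
[ -2.6, 1.7, -0.9, 0, -0.001, -0.041 ]
[ -2.6, 1.5, -1, 0.001, -0, -0.041 ]
[ -2.7, 1.5, -0.9, 0, -0.001, -0.04 ]
end [ 540.1 -327.7  299.8] [ 0.0002  0.0004 -0.0001]
```

Call:
{"api": "jog_arm", "payload": {"increments": [[9.4,-1.6,2.6,-1,0,0,-0.04],[9.4,-1.7,2.6,-1,0,0,-0.04],[9.4,-1.8,2.5,-1,0,0,-0.04],[9.4,-1.9,2.4,-1,0,0,-0.04],[9.4,-1.9,2.3,-1,0,0,-0.04]]}}

```text
t: 8.6
eef_pos: [567.7, -56.5, 213.7]
eef_rot: [2.993, 0.955, 0.002]
wrist_force: [0.6, 0.7, -0.5]
finger_gap: 0.997
```

Run:
```python
from h import *
s=read_camera("side");t=read_camera("top")
cv2.imwrite("pics/side6.png",s[:,:,::-1]);cv2.imwrite("pics/top6.png",t[:,:,::-1])
crop(s,180,130,340,240,5,"pics/s9.png"); crop(t,170,130,300,250,5,"pics/t9.png")
```

```text
(no output)
```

View pics/s9.png

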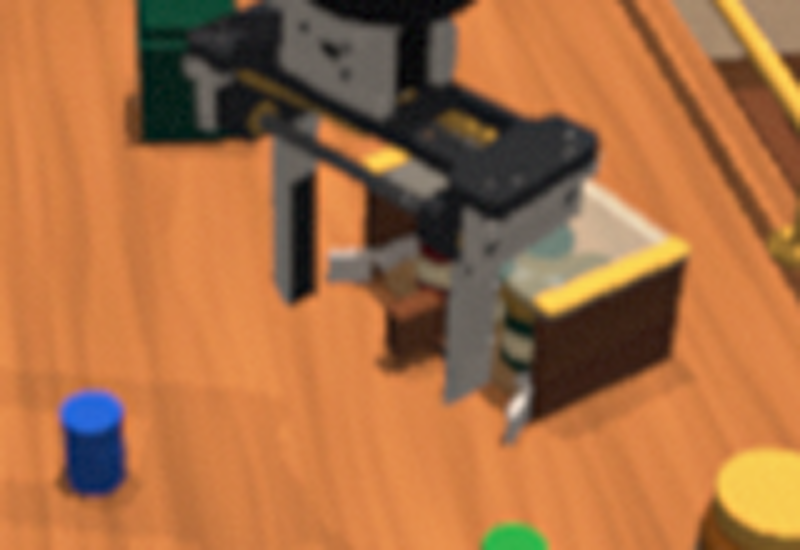

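View pics/t9.png

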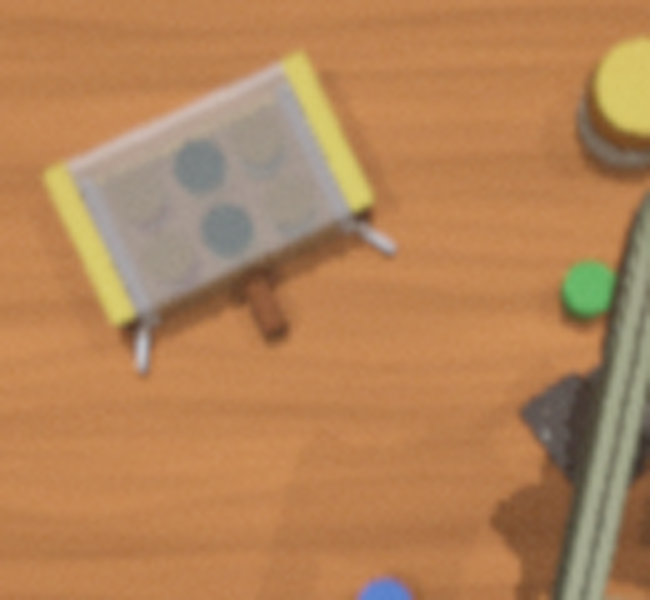

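Run:
```python
from h import *
from fit import place
T,K,S=np.load("poses.npy")
print("handle home model px top crop",((proj("top",place(K,[(-98,9,46),(-98,-9,46),(-62,-9,46)]))-[170,130])*5).round(0).tolist())
for n,c,f in(("side",(235,280,300,384),7),("top",(350,185,420,240),10)):
    im=cv2.imread(f"pics/{n}0.png"); x0,y0,x1,y1=c
    a=cv2.resize(im[y0:y1,x0:x1],None,fx=f,fy=f,interpolation=cv2.INTER_CUBIC); cv2.imwrite(f"pics/z_{n}.png",a); print(a.shape)
```

```text
handle home model px top crop [[259.0, 337.0], [283.0, 325.0], [260.0, 277.0]]
(728, 455, 3)
(550, 700, 3)
```

View pics/z_side.png

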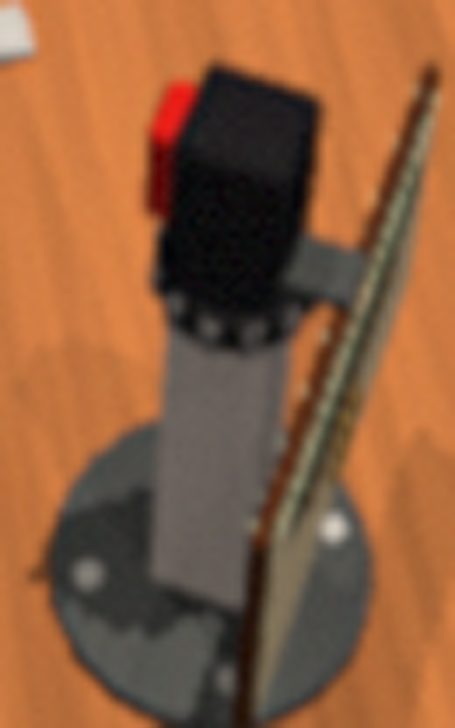

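View pics/z_top.png

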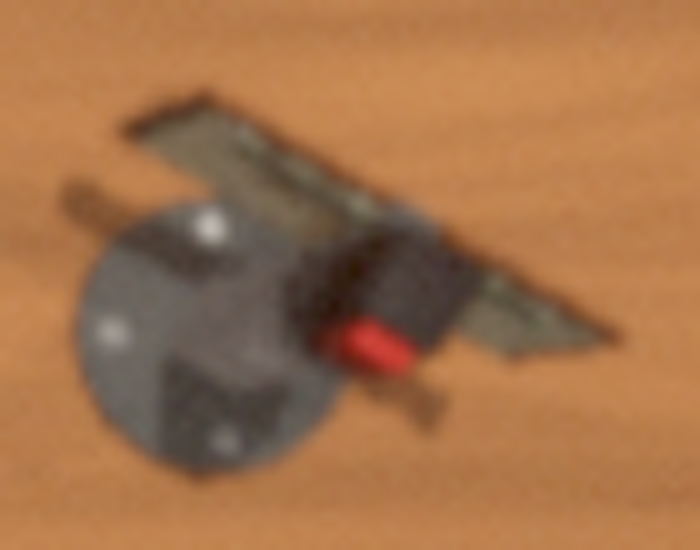

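Run:
```python
from fit import *
zs=lambda *l:A(l,np.array([235,280]),7); zt=lambda *l:A(l,np.array([350,185]),10)
grip_s=("side",[(-16,15,219),(16,15,219),(16,-15,219),(-16,-15,219),(16,-15,171),(-16,-15,171)],zs((215,67),(318,100),(300,175),(190,142),(272,312),(165,290)))
but_s=("side",[(-24,10,213),(-24,-10,213),(-24,-10,177)],zs((178,85),(150,130),(150,210)))
sign_s=("side",[(33,75,166),(29,-75,166)],zs((430,68),(260,540)))
grip_t=("top",[(16,-15,219),(-16,-15,219),(-16,15,219),(16,15,219)],zt((480,262),(425,345),(365,300),(408,235)))
but_t=("top",[(-24,10,213),(-24,-10,213)],zt((335,345),(405,374)))
sign_t=("top",[(33.5,75,166),(33.5,-75,166),(29,75,66),(29,-75,66)],zt((205,95),(620,335),(125,130),(515,357)))
base_t=("top",[(0,0,6)],zt((217,335)))
P0=[540,-327,-.58]
for nm,o in(("all",[grip_s,but_s,sign_s,grip_t,but_t,sign_t,base_t]),("gripbut",[grip_s,but_s,grip_t,but_t])):
    S=fit(o,P0,nm)
    for n,M,px in o: print(n,(proj(n,place(S,M))-np.array(px)).round(1).tolist())
```

```text
all [ 540.9 -328.1] yaw -31.9 rms px 1.34
all [ 542.  -329.1] yaw -32.62 rms px 0.95
all [ 540.6 -327.5] yaw -31.46 rms px 1.56
side [[0.1, -1.4], [2.7, -0.5], [-0.0, 2.5], [-2.2, 1.2], [2.2, -0.7], [0.4, -3.5]]
side [[0.0, -1.1], [0.0, 1.3], [-0.6, 2.2]]
side [[2.5, -0.1], [-0.2, 1.4]]
top [[0.8, 0.8], [1.2, 1.8], [-1.8, 1.2], [-0.9, -1.7]]
top [[0.8, -0.0], [-0.3, 0.5]]
top [[-0.6, -0.8], [0.6, -0.2], [-1.7, 0.5], [-1.1, 0.7]]
top [[-0.5, 0.1]]
gripbut [ 540.9 -328. ] yaw -33.47 rms px 1.47
gripbut [ 542.6 -328. ] yaw -32.72 rms px 1.08
gripbut [ 540.6 -328. ] yaw -33.44 rms px 1.65
side [[0.4, -1.6], [2.9, -0.3], [-0.4, 2.6], [-2.3, 0.9], [1.9, -0.6], [0.3, -3.9]]
side [[0.3, -1.4], [0.0, 0.9], [-0.6, 1.8]]
top [[0.8, 0.9], [0.9, 1.8], [-1.9, 1.0], [-0.7, -1.7]]
top [[0.6, -0.2], [-0.6, 0.5]]
```

Run:
```python
from h import *
show(); plan([539.4,-327,260],-32.6,10,nd=1)
```

```text
t 8.7 tcp [568.9 -58.8 215.1] xyaw 35.07 yyaw -54.93 zdir [ 0.0042 -0.0021 -1.    ] F [0.8 1.3 0.3] M [-0.04 -0.05 -0.05] gap 94.1 j [-0.25  0.19  1.54 -0.    1.41  0.71]
[ -1.8, 2, -0.4, 0, -0, -0.039 ]
[ -1.9, 2, -0.4, 0.001, -0, -0.039 ]
[ -1.9, 1.9, -0.5, 0, -0, -0.039 ]
[ -2, 1.8, -0.5, 0.001, -0, -0.039 ]
[ -2.1, 1.7, -0.4, 0, -0, -0.039 ]
[ -2.1, 1.6, -0.5, 0.001, -0, -0.039 ]
[ -2.2, 1.6, -0.4, 0, -0, -0.039 ]
[ -2.3, 1.5, -0.5, 0.001, -0, -0.039 ]
[ -2.3, 1.4, -0.4, 0, -0.001, -0.039 ]
[ -2.3, 1.2, -0.5, 0.001, -0, -0.039 ]
end [ 539.2 -326.4  260.2] [-0.0002 -0.0004  0.0003]
```

Call:
{"api": "jog_arm", "payload": {"increments": [[9.4,-1.8,2.0,-1.0,0,0,-0.039],[9.4,-1.9,2.0,-1.0,0,0,-0.039],[9.4,-1.9,1.9,-1.0,0,0,-0.039],[9.4,-2.0,1.8,-1.0,0,0,-0.039],[9.4,-2.1,1.7,-0.5,0,0,-0.039]]}}

```text
t: 9.2
eef_pos: [553.9, -190.0, 258.8]
eef_rot: [2.885, 1.242, 0.003]
wrist_force: [0.8, -0.8, -0.0]
finger_gap: 1.0
```

Call:
{"api": "jog_arm", "payload": {"increments": [[9.4,-2.1,1.6,0,0,0,-0.039],[9.4,-2.2,1.6,0,0,0,-0.039],[9.4,-2.3,1.5,0,0,0,-0.039],[9.4,-2.3,1.4,0,0,0,-0.039],[9.4,-2.3,1.2,0,0,0,-0.039]]}}

```text
t: 9.7
eef_pos: [539.6, -323.2, 257.5]
eef_rot: [-2.751, -1.517, -0.001]
wrist_force: [0.9, -0.1, -0.4]
finger_gap: 0.999
```

Call:
{"api": "jog_arm", "payload": {"increments": [[9.4,0,0,0,0,0,0],[9.4,0,0,0,0,0,0]]}}

```text
t: 9.9
eef_pos: [539.4, -322.3, 257.4]
eef_rot: [-2.752, -1.512, -0.001]
wrist_force: [-0.6, -0.3, 0.4]
finger_gap: 1.0
```

Run:
```python
from h import *
show()
s=read_camera("side");t=read_camera("top")
cv2.imwrite("pics/side7.png",s[:,:,::-1]);cv2.imwrite("pics/top7.png",t[:,:,::-1])
crop(s,210,250,330,370,5,"pics/s10.png"); crop(t,330,160,430,250,6,"pics/t10.png")
show();plan([539.4,-327,230],-32.6,2)
```

```text
t 9.9 tcp [ 539.4 -322.3  257.4] xyaw 57.58 yyaw -32.42 zdir [-2.0e-04  1.6e-03 -1.0e+00] F [-0.6 -0.3  0.4] M [ 0.02  0.01 -0.01] gap 94.0 j [-0.68  0.29  1.34  0.    1.52 -0.11]
t 10.0 tcp [ 539.5 -321.5  257.8] xyaw 57.68 yyaw -32.32 zdir [-1.e-04  1.e-03 -1.e+00] F [-0.4  0.3 -0.1] M [-0.07 -0.04 -0.08] gap 94.1 j [-0.68  0.29  1.34  0.    1.52 -0.11]
[ -0.23, 0.14, 1.39, -0, -0, 0.002 ]
[ -0.24, 0.15, 1.39, -0.001, -0.001, 0.003 ]
end [ 539.4 -327.   230. ] [ 0.0004  0.0002 -0.0001]
```

View pics/s10.png

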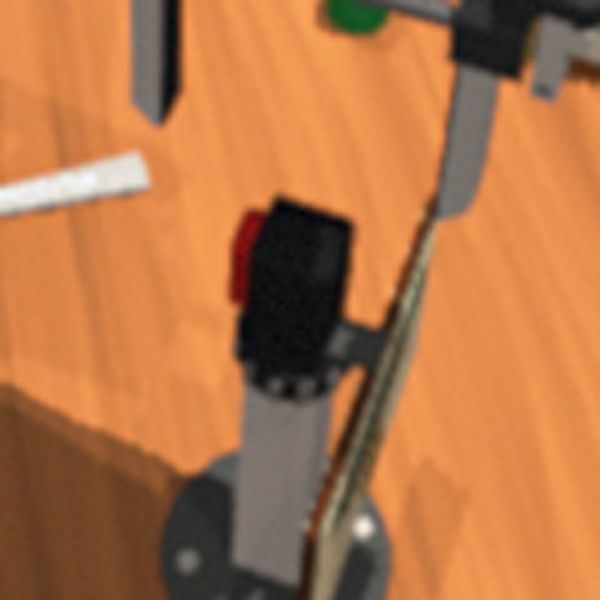

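View pics/t10.png

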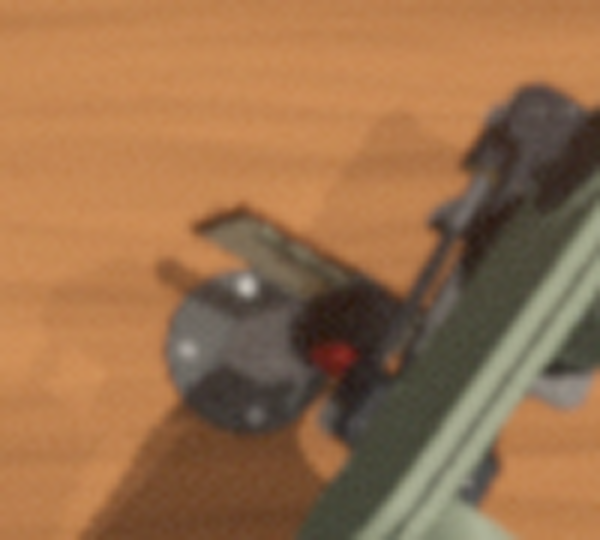

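Run:
```python
from h import *
p=np.array([539.5,-322,257.6]); d=np.array([np.cos(np.radians(-32.4)),np.sin(np.radians(-32.4)),0]); x=np.array([-d[1],d[0],0])
for a in(-59.5,-47,47,59.5):
    print(a,[((proj("side",p+a*d+b*x)[0]-[210,250])*5).round().tolist() for b in(-8,8)])
```

```text
-59.5 [[131.0, 114.0], [149.0, 80.0]]
-47 [[165.0, 125.0], [183.0, 91.0]]
47 [[433.0, 214.0], [447.0, 176.0]]
59.5 [[470.0, 226.0], [483.0, 188.0]]
```

Call:
{"api": "jog_arm", "payload": {"increments": [[9.4,-0.25,0.15,1.5,0,0,0],[9.0,-0.2,0.15,2.5,0,0,0],[8.0,0,0,2.5,0,0,0],[7.0,0,0,1.5,0,0,0],[7.0,0,0,0,0,0,0]]}}

```text
t: 10.5
eef_pos: [537.4, -326.3, 174.2]
eef_rot: [-2.746, -1.512, 0.004]
wrist_force: [-0.8, -0.5, -0.1]
finger_gap: 0.759
```

Run:
```python
from h import *
show()
s=read_camera("side")
cv2.imwrite("pics/side8.png",s[:,:,::-1])
crop(s,210,250,330,370,5,"pics/s11.png")
show()
```

```text
t 10.5 tcp [ 537.4 -326.3  174.2] xyaw 57.67 yyaw -32.33 zdir [-0.0054  0.0045 -1.    ] F [-0.8 -0.5 -0.1] M [-0.04 -0.02 -0.02] gap 71.4 j [-0.68  0.35  1.43  0.    1.37 -0.12]
t 10.55 tcp [ 538.5 -327.3  176.4] xyaw 57.66 yyaw -32.34 zdir [-0.0025  0.0022 -1.    ] F [-0.1 -0.4  0.4] M [-0.07 -0.06 -0.03] gap 70.3 j [-0.68  0.35  1.43  0.    1.37 -0.12]
```

View pics/s11.png

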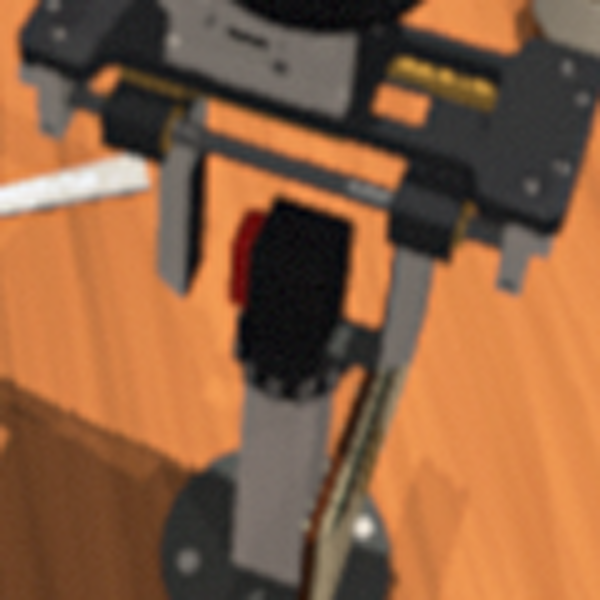

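Call:
{"api": "jog_arm", "payload": {"increments": [[5.0,0,0,0,0,0,0],[4.0,0,0,0,0,0,0],[3.0,0,0,0,0,0,0],[3.0,0,0,0,0,0,0],[3.0,0,0,0,0,0,0]], "grip_force": 40}}

```text
t: 11.05
eef_pos: [538.3, -328.0, 178.8]
eef_rot: [-2.751, -1.513, 0.002]
wrist_force: [-2.4, 1.0, 5.5]
finger_gap: 0.357
```

Call:
{"api": "jog_arm", "payload": {"increments": [[3.0,0,0,0,0,0,0],[3.0,0,0,0,0,0,0]]}}

```text
t: 11.25
eef_pos: [538.3, -328.0, 178.9]
eef_rot: [-2.751, -1.514, 0.002]
wrist_force: [-4.5, 2.1, 5.7]
finger_gap: 0.356
```

Run:
```python
from h import *
show()
s=read_camera("side")
cv2.imwrite("pics/side9.png",s[:,:,::-1])
crop(s,210,250,330,370,5,"pics/s12.png")
show()
```

```text
t 11.25 tcp [ 538.3 -328.   178.9] xyaw 57.64 yyaw -32.36 zdir [-1.7e-03  7.0e-04 -1.0e+00] F [-4.5  2.1  5.7] M [0.47 0.81 0.09] gap 33.5 j [-0.68  0.34  1.42 -0.    1.38 -0.12]
t 11.3 tcp [ 538.3 -328.1  178.9] xyaw 57.64 yyaw -32.36 zdir [-1.6e-03  7.0e-04 -1.0e+00] F [-5.1  3.5  5.1] M [0.45 0.81 0.05] gap 33.5 j [-0.68  0.34  1.42 -0.    1.38 -0.12]
```

View pics/s12.png

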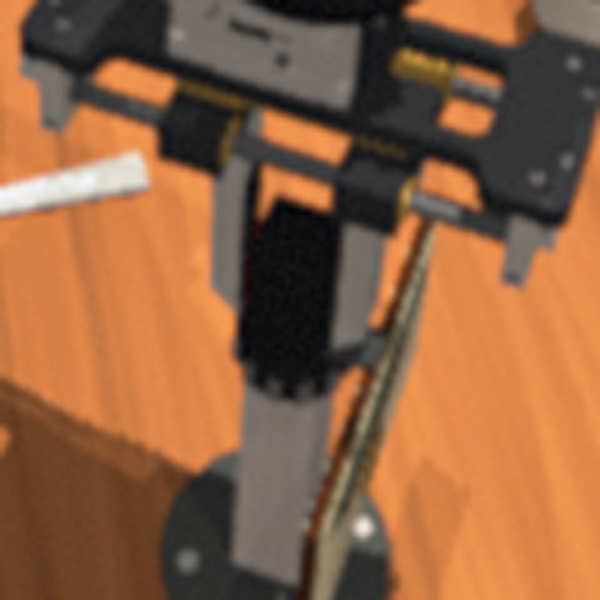

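Call:
{"api": "jog_arm", "payload": {"increments": [[3.0,0,0,-0.5,0,0,0],[3.0,0,0,-1,0,0,0],[3.0,0,0,-1,0,0,0],[3.0,0,0,-1,0,0,0],[3.0,0,0,-1,0,0,0]]}}

```text
t: 11.8
eef_pos: [538.3, -328.0, 223.4]
eef_rot: [-2.751, -1.513, 0.002]
wrist_force: [-2.8, 1.2, -6.1]
finger_gap: 0.354
```

Run:
```python
from h import *
show()
```

```text
t 11.8 tcp [ 538.3 -328.   223.4] xyaw 57.62 yyaw -32.38 zdir [-0.0022  0.0013 -1.    ] F [-2.8  1.2 -6.1] M [0.11 0.49 0.07] gap 33.3 j [-0.68  0.31  1.37 -0.    1.46 -0.12]
```

Call:
{"api": "jog_arm", "payload": {"increments": [[3.0,0,0,-1,0,0,0],[3.0,0,0,-1,0,0,0],[3.0,0,0,-1,0,0,0],[3.0,0,0,-1,0,0,0],[3.0,0,0,-1,0,0,0]]}}

```text
t: 12.3
eef_pos: [538.3, -328.0, 273.7]
eef_rot: [-2.751, -1.513, 0.002]
wrist_force: [-4.2, 1.6, -6.8]
finger_gap: 0.353
```

Call:
{"api": "jog_arm", "payload": {"increments": [[3.0,0,0,-0.5,0,0,0],[3.0,0,0,-0.3,0,0,0],[3.0,0,0,-0.3,0,0,0],[3.0,0,0,-0.2,0,0,0]]}}

```text
t: 12.7
eef_pos: [538.3, -328.0, 286.8]
eef_rot: [-2.751, -1.513, 0.002]
wrist_force: [-5.6, 1.3, -5.6]
finger_gap: 0.358
```

Run:
```python
from h import *
show()
```

```text
t 12.7 tcp [ 538.3 -328.   286.8] xyaw 57.63 yyaw -32.37 zdir [-1.8e-03  9.0e-04 -1.0e+00] F [-5.6  1.3 -5.6] M [0.3  1.   0.07] gap 33.7 j [-0.68  0.28  1.29 -0.    1.58 -0.12]
```

Call:
{"api": "jog_arm", "payload": {"increments": [[3.0,0,0,-0.1,0,0,0],[3.0,0,0,-0.1,0,0,0],[3.0,0,0,-0.1,0,0,0]]}}

```text
t: 13.0
eef_pos: [538.3, -328.0, 289.5]
eef_rot: [-2.751, -1.513, 0.002]
wrist_force: [-5.2, 2.0, -5.6]
finger_gap: 0.356
```

Call:
{"api": "jog_arm", "payload": {"increments": [[3.0,0,0,-0.1,0,0,0],[3.0,0,0,-0.1,0,0,0]]}}

```text
t: 13.2
eef_pos: [538.3, -328.0, 290.0]
eef_rot: [-2.75, -1.513, 0.002]
wrist_force: [-3.6, 0.9, -13.4]
finger_gap: 0.355
```

Call:
{"api": "jog_arm", "payload": {"increments": [[3.0,0,0,-0.05,0,0,0],[3.0,0,0,0,0,0,0],[3.0,0,0,0,0,0,0]]}}

```text
t: 13.5
eef_pos: [538.3, -328.0, 290.0]
eef_rot: [-2.75, -1.512, 0.003]
wrist_force: [-5.0, 2.0, -14.3]
finger_gap: 0.357
```

Run:
```python
from h import *
show()
s=read_camera("side");t=read_camera("top")
cv2.imwrite("pics/side10.png",s[:,:,::-1]);cv2.imwrite("pics/top10.png",t[:,:,::-1])
crop(s,190,215,330,365,4,"pics/s13.png"); crop(s,190,130,340,240,5,"pics/s14.png")
crop(t,150,120,330,260,4,"pics/t14.png")
show()
```

```text
t 13.5 tcp [ 538.3 -328.   290. ] xyaw 57.62 yyaw -32.38 zdir [-0.0029  0.002  -1.    ] F [ -5.    2.  -14.3] M [0.1  0.85 0.07] gap 33.6 j [-0.68  0.28  1.28 -0.    1.59 -0.12]
t 13.6 tcp [ 538.3 -328.   290. ] xyaw 57.62 yyaw -32.38 zdir [-0.003  0.002 -1.   ] F [ -4.8   0.8 -13.7] M [0.14 0.81 0.11] gap 33.3 j [-0.68  0.28  1.28 -0.    1.59 -0.12]
```

View pics/s13.png

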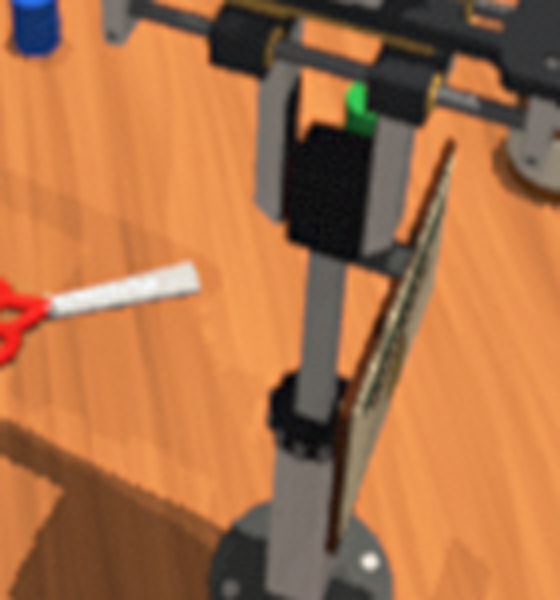

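View pics/s14.png

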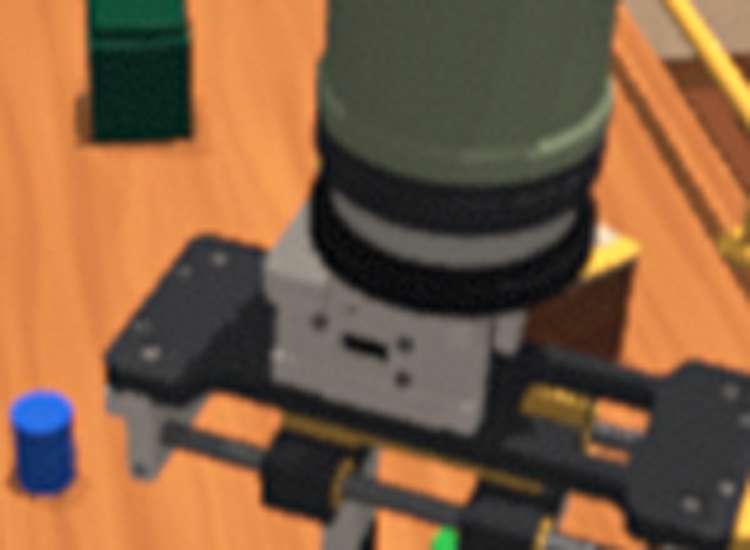

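View pics/t14.png

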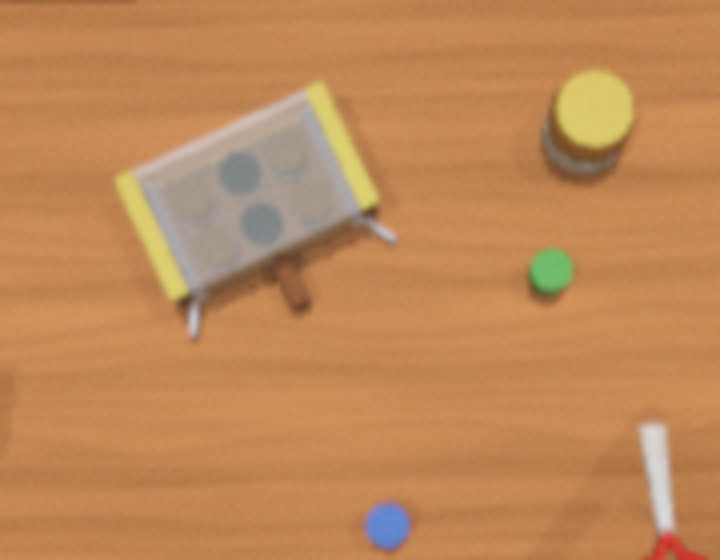

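Run:
```python
from fit import *
Kt=np.array([715.7,210.3,np.radians(24.0)]); Ks=np.array([715.3,216.5,np.radians(23.7)])
for dx in(-8,0): print(dx,((proj("top",place(Kt,[(-98+dx,9,46),(-98+dx,-9,46),(-62+dx,-9,46),(-62+dx,9,46)]))-[150,120])*4).round().tolist(), ((proj("side",place(Ks,[(-98+dx,9,46),(-98+dx,-9,46),(-98+dx,-9,10),(-62+dx,-9,46),(-62+dx,-9,10)]))-[180,130])*5).round().tolist())
t=cv2.imread("pics/top10.png")[:,:,::-1]; crop(t,200,170,250,210,12,"pics/h.png")
K=Kt
print(((proj("top",place(K,[(-98,0,46),(-55.5,-92,86),(-55.5,92,86)]))-[200,170]+.5)*12).round())
```

```text
-8 [[294.0, 317.0], [313.0, 308.0], [295.0, 269.0], [276.0, 278.0]] [[369.0, 303.0], [385.0, 318.0], [384.0, 364.0], [433.0, 298.0], [431.0, 344.0]]
0 [[290.0, 308.0], [309.0, 299.0], [291.0, 261.0], [272.0, 270.0]] [[379.0, 298.0], [396.0, 314.0], [394.0, 359.0], [444.0, 294.0], [441.0, 339.0]]
[[304. 317.]
 [535.  17.]
 [-78. 304.]]
```

View pics/h.png

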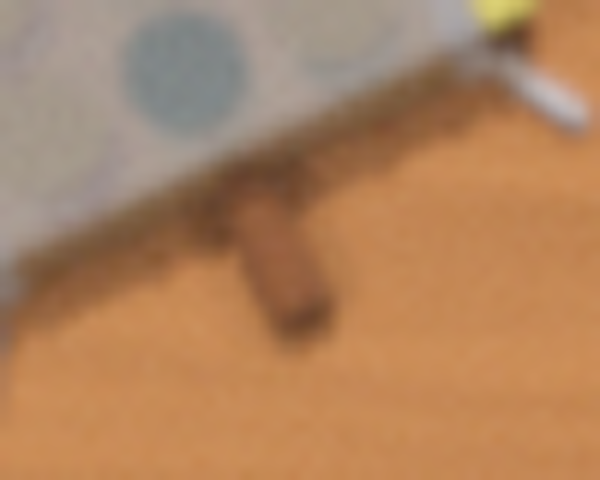

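Run:
```python
from h import *
show(); manip.finish_job(); show()
```

```text
t 13.6 tcp [ 538.3 -328.   290. ] xyaw 57.62 yyaw -32.38 zdir [-0.003  0.002 -1.   ] F [ -4.8   0.8 -13.7] M [0.14 0.81 0.11] gap 33.3 j [-0.68  0.28  1.28 -0.    1.59 -0.12]
the job is handed in; nothing more can be done
the job is handed in; nothing more can be done
```

The tray is fully home in the display. I handed the job in at 13.6 s with the arm still holding the sign at its second stop and the button squeezed in.

**Tray:** I gripped the handle, turned the tray about 16.5° to line up with the bay, and slid it in until it hit the pane. The push reached about 18 N, with no further movement. The grip point stopped about 80.3 mm in front of my estimate of the display origin. The pictures afterwards show the handle where it should be when home and all six tins in their pockets.

**Sign:** I squeezed the grip and button together; the jaws read 33.5 mm, against 34 mm given for the button fully in. I then lifted 111 mm, past the first stop, until it went no higher. The downward pull rose from about 6 N to 14 N while the height held steady at 290.0 mm. It is held there with a 40 N grip.

**Left alone:** The jar, caddy, scissors and the loose blue and green tins were not touched.

**Checks that disagreed or were limited:**
- The two cameras differed by up to 6 mm in y on absolute positions. I relied on relative positions and contact forces instead.
- In the last side view the arm hid the display, so the final tray check rests on the top view.
- From above, the clear shelf blurs the four gold-lidded tins, so they show only faintly.

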